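# Clear the rack: sort tapes and remotes

## Task

Clear the wooden rack of donations on this second-hand shop's bench, sorting them by kind: stand the audio cassette in the tall divided tape bin, in the cell left free beside the cassette already there, and both remote controls in the lower, undivided tub. Lower each thing to the bottom before letting go, never dropping it or knocking it over. Leave the cassette already in the bin in its cell, and leave the mug, the tin and the sticky-tape dispenser where they stand.

Things in the scene. Friction and masses are not known exactly. Their poses are not given: they have to be found in the camera images.
- cassette_a: audio cassette in a grey case with a black spine edge and pale label on its faces, a slab 70 wide (x) by 17 thick (y) by 109 tall (z), standing on its short end. Origin: centre of its underside; z up along its height, x along its width, y through its thickness. Starts in one of the rack's three slots, its top 3 mm below the tops of the fins.
- cassette_b: audio cassette in a grey case with a black spine edge and pale label on its faces, a slab 70 wide (x) by 17 thick (y) by 109 tall (z), standing on its short end. Origin: centre of its underside; z up along its height, x along its width, y through its thickness. Already stands in the tape bin's cell on its +y side, and stays there; the cell on the bin's -y side is free.
- remote_a: black TV remote control, a slab 48 wide (x) by 18 thick (y) by 165 tall (z), standing on end in one of the rack's slots. Origin: centre of its underside; axes as for the cassettes. The buttons are on its -y face.
- remote_b: black TV remote control, a slab 48 wide (x) by 18 thick (y) by 165 tall (z), standing on end in one of the rack's slots. Origin: centre of its underside; axes as for the cassettes. The buttons are on its -y face.
- cassette_a_mid (a point): centre of cassette_a, half its height above its underside
- cassette_b_mid (a point): centre of cassette_b, half its height above its underside
- remote_a_mid (a point): centre of remote_a, half its height above its underside
- remote_b_mid (a point): centre of remote_b, half its height above its underside
- rack: fixed plywood toast-rack: base 76 (x) by 160 (y) by 10 high; three slots at y = -56, 0, +56, each 22 wide (y) between upright fins 38 (x) by 8 (y), tops 122 above the bench. Things stand on the base, 10 above the bench, in any slot order, width along the rack's x, their edges standing out past the narrower fins. Origin: centre of its underside, on the bench.
- tape_bin: fixed tall clear bin for cassettes, rim 142 above the bench; inside 82 (x) by 147 (y), walls and floor 5 thick, a full-height divider 5 thick at y = 0 making two cells 82 by 71, centred at y = +38 and -38, each for one cassette with its width along the bin's x, with finger room only beside its flat faces. Origin: centre of its underside, on the bench.
- remote_tub: fixed clear plastic tub for remotes, rim 110 above the bench, undivided; inside 80 (x) by 110 (y), walls and floor 5 thick. Origin: centre of its underside, on the bench.
- mug: bystander: white mug, 72 across, 85 tall, handle on its +y side. Origin: centre of its underside.
- tin: bystander: small can, 62 across, 60 tall. Origin: centre of its underside.
- dispenser: bystander: small sticky-tape dispenser, 50 (x) by 62 (y), 64 tall. Origin: centre of its underside.

How it is judged:
At the end, for the whole second after the job is handed in: Racked cassette in the tape bin's free cell, the other still in its own, remotes in the tub: each centre inside the inner walls and under 85 mm (cassettes) or 115 mm (remotes) above the bin's underside, tilted under 0.6 or 0.75 rad (leaning on a wall is fine), all four at rest (x of cassette_a_mid in the frame of tape_bin between -0.041 and 0.041 m and y of cassette_a_mid in the frame of tape_bin between -0.0735 and 0 m and z of each of cassette_a_mid, cassette_b_mid in the frame of tape_bin below 0.085 m and angle between each of cassette_a, cassette_b's own z axis and vertical below 0.6 rad and linear speed of each of cassette_a, cassette_b, remote_a, remote_b below 0.03 m/s and x of cassette_b_mid in the frame of tape_bin between -0.041 and 0.041 m and y of cassette_b_mid in the frame of tape_bin between 0 and 0.0735 m and x of remote_a_mid in the frame of remote_tub between -0.04 and 0.04 m and y of remote_a_mid in the frame of remote_tub between -0.055 and 0.055 m and z of each of remote_a_mid, remote_b_mid in the frame of remote_tub below 0.115 m and angle between each of remote_a, remote_b's own z axis and vertical below 0.75 rad and x of remote_b_mid in the frame of remote_tub between -0.04 and 0.04 m and y of remote_b_mid in the frame of remote_tub between -0.055 and 0.055 m); the robot touches nothing.
It fails at once if a cassette is let fall or knocked: it moves faster than 0.6 m/s while the fingers do not touch it ((linear speed of cassette_a above 0.6 m/s and contact force between the fingers and cassette_a below 0.05 N) or (linear speed of cassette_b above 0.6 m/s and contact force between the fingers and cassette_b below 0.05 N)).
It fails at once if a remote is let fall or knocked: it moves faster than 0.6 m/s while the fingers do not touch it ((linear speed of remote_a above 0.6 m/s and contact force between the fingers and remote_a below 0.05 N) or (linear speed of remote_b above 0.6 m/s and contact force between the fingers and remote_b below 0.05 N)).
It fails at once if the mug is moved more than 25 mm or tipped over (distance of mug from where it was at the start of the episode above 0.025 m or angle between mug's own z axis and vertical above 0.35 rad).
It fails at once if the tin is moved more than 25 mm or tipped over (distance of tin from where it was at the start of the episode above 0.025 m or angle between tin's own z axis and vertical above 0.35 rad).
It fails at once if the dispenser is moved more than 25 mm or tipped over (distance of dispenser from where it was at the start of the episode above 0.025 m or angle between dispenser's own z axis and vertical above 0.35 rad).
It also fails if it takes over 72 s, if anything falls off the work surface, if the arm or the gripper's body presses on something with over 40 N, if the wrist force passes 120 N, or if a joint passes its speed limit or range.

## Robot

A 6-joint arm with a two-finger parallel gripper is mounted at the origin on the work surface. World frame = base frame: x ahead of the robot, y to its left, z up, the work surface at z = 0. Lengths are in m, angles in rad, forces in N, time in s.
With the tool pointing down it reaches from about 0.35 to 0.85 m from the base axis. Payload 8.1 kg.
Tool frame: the origin (TCP) lies on the centre line of the jaws, within the pads' length; the fingertips stand robot.tips_ahead ahead of it and the grasp point (between the pads) lies 6 mm ahead of it (robot.tips_ahead is the distance from the TCP to the fingertips, in m); z points along the fingers, y is the line along which they close (so a half turn about z gives the same grasp; the last joint's range is limited). The gripper opens to 93 mm and grips with 3 to 60 N. Pads are 15 mm wide; open, the fingers measure 128 mm over their backs; the gripper's body (75 mm by 188 mm) begins 65 mm behind the grasp point.
Start: joints at [1.059, 0.13, 1.488, -0, 1.523, -0.085], TCP at [0.248, 0.546, 0.244] pointing down, gripper open.
Joint ranges: [-2.96, 2.96], [-0.89, 2.26], [0.02, 2.5], [-1.34, 4.48], [0, 2.73], [-2.66, 2.66]. Speed limits (rad/s): [2.39, 2.39, 2.79, 3.14, 3.14, 3.14].

## Interface

Orientations are given as a rotation vector (axis times angle).
In Python, from plant import robot gives the robot as it stands.
- The arm moves only by the tool apply_moves, never from a script. Its arguments are lists of equal length, an entry for each row: "delta_pos": the shift along the tool's x, y, z in cm, a list of three; "twist": the turn about the tool's z in rad. A call has 1 to 8 rows; each row shifts and turns the commanded pose from where the row before left it, along the tool's axes as they then stand; what a row does not reach is not made up. A row lasts 1/8 s, in which the tool goes at most 62.5 mm and 10.7 degrees, less where a joint would pass 70% of its speed; a pose out of reach is approached as far as the arm can. A call with a gripper value outside its range is refused whole. "gripper" is the finger opening in cm, from 0 to 9.3, set as the call begins (left out, the last holds). The fingers move at their own pace and stop on an object; "squeeze" is the grip in N (left out, the last holds). Time passes only in rows, so rows that do not move let the fingers close. It gives the time, the measured TCP pose, the force, the opening and the grip force at its end, in the units of the state.
- robot.read_state(): the state, without advancing time (a new reading comes with each control period).
- robot.read_camera(name): name is "scene" or "top" or "wrist"; returns a dict with "frame" (480x640x3 uint8, red, green, blue), "vertical_fov" (degrees; the focal length in pixels is half the picture's height over the tangent of half this angle, whatever the lens; pixels are square), "cx", "cy" (the principal point, pixels), "R" (3x3) and "t" (3): a world point X has camera coordinates R X + t. Camera axes: x right, y down, z forward; pixel columns grow to the right and rows downward; lengths in m; the calibration is good to about 2 mm. A picture is of the moment at which its call begins. There is no depth.
- robot.close_job(): hands the job in; it is judged then, once.
The state is a dict: "t": time; "q": joint angles; "dq": joint speeds; "joint_torque": joint torques, N m; "tool_pos": TCP position; "orientation": TCP orientation; "force": force on the tool from outside, world axes, zero at the start; "wrist_torque": the same for the moment, N m; "opening": finger opening in m; "gripper_force": force on a finger pad.
Only numpy, scipy, OpenCV 4.12 (cv2) and the standard library are available. Lean on these libraries where they do the work, as an engineer would, in place of code of your own. Each camera call takes 0.05 s, during which the arm holds its last target. There are 200 camera calls.

## Working session

There is one attempt and no reset: what is moved stays moved. The work goes in short steps, Python scripts to look and compute and a tool call to move; the robot and the scene stay as the last step left them, time stands still between calls to the robot, and variables do not carry over. Pictures are saved under pics/ and viewed, at most 11 in all, crops included, and the job is handed in when it is done.

Besides the shell and the picture viewer there is one more tool, called after ">>>" by a JSON object that holds its "fn" and its "kwargs". apply_moves: Moves the arm, as the interface text tells. Its arguments: {"type":"object","properties":{"delta_pos":{"type":"array"},"twist":{"type":"array"},"gripper":{"type":"number"},"squeeze":{"type":"number"}},"required":["delta_pos","twist"]}

```bash
mkdir -p pics; cat > h.py <<'E'
import numpy as np, cv2, pickle
from plant import robot
def cam(n):
    c=robot.read_camera(n); c['f']=240/np.tan(np.radians(c['vertical_fov'])/2); c['R']=np.array(c['R']); c['t']=np.array(c['t']); return c
def ray(c,u,v):
    d=c['R'].T@np.array([(u-c['cx'])/c['f'],(v-c['cy'])/c['f'],1.]); return -c['R'].T@c['t'], d/np.linalg.norm(d)
def onz(c,u,v,z):
    o,d=ray(c,u,v); return o+d*(z-o[2])/d[2]
def tri(c1,p1,c2,p2):
    (o1,d1),(o2,d2)=ray(c1,*p1),ray(c2,*p2)
    s=np.linalg.lstsq(np.array([d1,-d2]).T,o2-o1,rcond=None)[0]
    a,b=o1+s[0]*d1,o2+s[1]*d2; return (a+b)/2,np.linalg.norm(a-b)
def proj(c,X):
    p=c['R']@np.asarray(X)+c['t']; return c['f']*p[0]/p[2]+c['cx'],c['f']*p[1]/p[2]+c['cy']
E
python3 - <<'E'
from h import *
for n in ("scene","top"):
    c=cam(n); pickle.dump(c,open(f'{n}0.pkl','wb')); cv2.imwrite(f'pics/{n}0.png',c['frame'][:,:,::-1])
    print(n,c['vertical_fov'],-c['R'].T@c['t'],c['R'][2],c['cx'],c['cy'])
s=robot.read_state();print(s['t'],s['tool_pos'],s['orientation'],s['opening'],robot.tips_ahead)
E
```

```text
scene 47.167864220635565 [ 1.28564035 -0.3408095   0.83606263] [-0.64860813  0.31555486 -0.69262734] 323.3862996013007 237.703310347247
top 49.53150087079092 [0.46399969 0.00134012 1.17572651] [ 0.12003118 -0.01990859 -0.99257048] 314.04331239126265 241.15391232600228
0.1 [0.24811688 0.54577483 0.24270399] [-6.65223030e-01 -3.06985460e+00  2.47758002e-03] 0.09298609176476855 0.025
```

View pics/scene0.png

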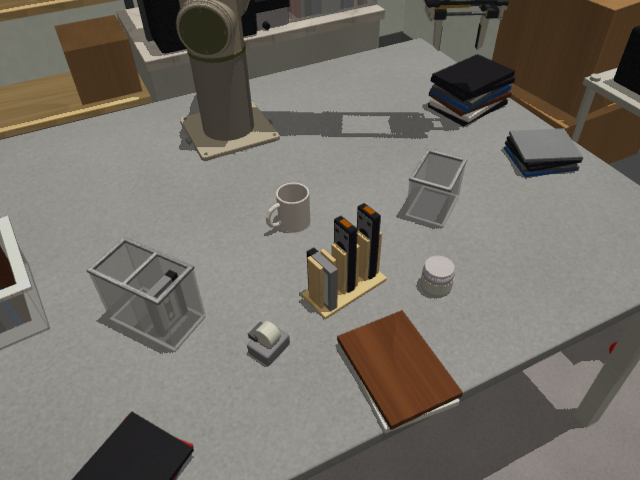

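View pics/top0.png

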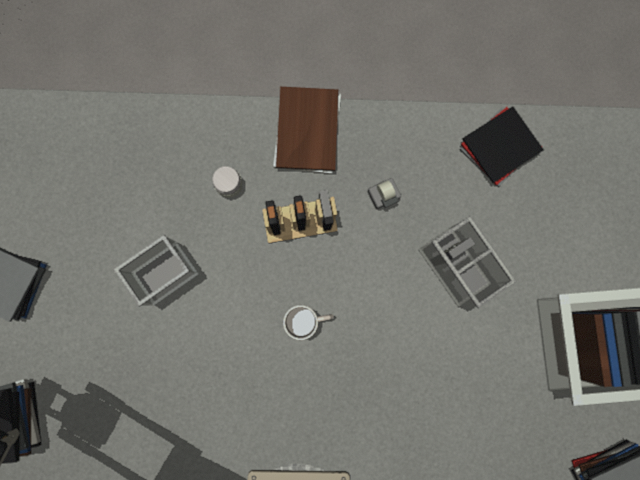

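The scene picture shows the rack (~345,265) with the cassette at its -y end (320,280) and remotes at (345,250) and (368,240). The tub is at (437,188) and the tape bin at (148,290), with cassette_b in its near cell. The top view has the rack at (300,218), tub at (158,270), bin at (466,262), mug (302,322), tin (226,180) and dispenser (384,194). I'll enlarge the areas that matter.

```bash
python3 - <<'E'
from h import *
t=pickle.load(open('top0.pkl','rb'));s=pickle.load(open('scene0.pkl','rb'))
def crop(c,x,y,w,h,k): 
    return cv2.resize(c['frame'][y:y+h,x:x+w,::-1],(w*k,h*k),interpolation=cv2.INTER_CUBIC)
a=crop(t,255,185,100,75,4);b=crop(t,415,212,100,100,3);c=crop(t,110,230,100,80,4);d=crop(s,290,195,100,120,3)
can=np.zeros((600,800,3),np.uint8)
can[:300,:400]=a; can[:300,400:700]=b; can[300:600,:400]=c[:300]; can[300:600,400:700]=crop(s,295,200,100,100,3); cv2.imwrite('pics/crops.png',can)
E
```

```text
(no output)
```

View pics/crops.png

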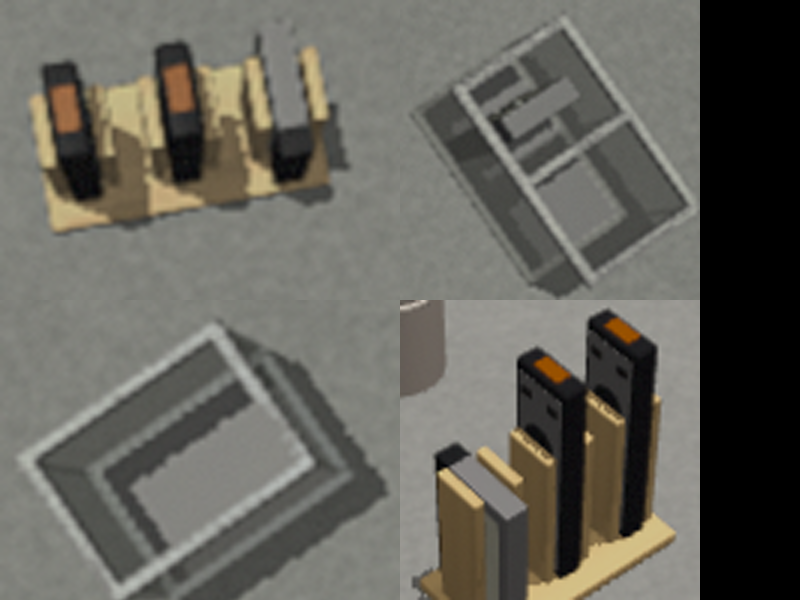

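The enlargement shows the rack items' tops: orange patches on both remotes at about (271,212) and (299,207), and the cassette's grey top edge at about (325,208). Rim corners of both bins can be read from it. Now triangulate.

```bash
python3 - <<'E'
from h import *
np.set_printoptions(precision=4,suppress=True)
t=pickle.load(open('top0.pkl','rb'));s=pickle.load(open('scene0.pkl','rb'))
def oranges(c,x,y,w,h):
    hsv=cv2.cvtColor(c['frame'],cv2.COLOR_RGB2HSV); m=cv2.inRange(hsv,(5,150,90),(16,255,255))
    k=np.zeros_like(m);k[y:y+h,x:x+w]=m[y:y+h,x:x+w]
    n,l,st,ce=cv2.connectedComponentsWithStats(k); return sorted([tuple(ce[i]) +(st[i][4],) for i in range(1,n) if st[i][4]>8])
to=oranges(t,255,185,100,75); so=oranges(s,320,195,80,70); print(to,so)
so=so[::-1]
for a,b in zip(to,so): print('orange',*tri(t,a[:2],s,b[:2]))
def refine(c,P,w=3):
    g=cv2.cvtColor(c['frame'],cv2.COLOR_RGB2GRAY); return P
tub_t=[(163.75,235.75),(188.75,271.25),(140.5,303.75),(115.5,269.5)]
bin_t=[(470,218),(512.3,281.3),(478.3,306.3),(435.7,242)]
tub_s=[(466,160),(453,194),(409,185),(423,152)]
bin_s=[(156,300),(90,270),(127,241),(194,262)]
for n,z,T,S in(('tub',.11,tub_t,tub_s),('bin',.142,bin_t,bin_s)):
    for a,b in zip(T,S): print(n,*tri(t,a,s,b))
    P=np.array([onz(t,*a,z) for a in T]); print(P,'centre',P.mean(0)); 
    for i in range(4):
        d=P[(i+1)%4]-P[i]; print('edge',np.linalg.norm(d),np.degrees(np.arctan2(d[1],d[0])))
A=onz(t,268.75,243,.01);B=onz(t,337,231.25,.01);d=A-B;print('base',A,B,np.linalg.norm(d),np.degrees(np.arctan2(d[1],d[0])))
c=(A+B)/2;print('rack centre',c+.038*np.array([d[1],-d[0],0])/np.linalg.norm(d))
for n,u,v,z in(('mug',301,323,.085),('tin',226,179,.06),('disp',384,194,.05)): print(n,onz(t,u,v,z))
E
```

```text
[] [(np.float64(345.2037037037037), np.float64(222.74074074074073), np.int32(54)), (np.float64(368.52), np.float64(209.66), np.int32(50))]
tub [0.5987 0.2885 0.1816] 0.04290152033481208
tub [0.5519 0.2835 0.0615] 0.09042106496776356
tub [0.4444 0.3322 0.0074] 0.055558139295760194
tub [0.505  0.3278 0.1499] 0.08221446378706372
[[0.5959 0.2887 0.11  ]
 [0.5244 0.2339 0.11  ]
 [0.4564 0.3273 0.11  ]
 [0.5242 0.3821 0.11  ]] centre [0.5252 0.308  0.11  ]
edge 0.09014549637393637 -142.52661699403137
edge 0.11557552882463853 126.04022758046275
edge 0.08721382811845174 38.928757064041214
edge 0.11775448155611953 -52.49295568540468
bin [ 0.644  -0.3339  0.1448] 0.0008238743703782435
bin [ 0.5187 -0.4195  0.1388] 0.00048386005334351176
bin [ 0.468  -0.3489  0.1341] 0.005041286127394057
bin [ 0.5937 -0.2579  0.1513] 0.007973582210586617
[[ 0.6446 -0.3344  0.142 ]
 [ 0.5186 -0.418   0.142 ]
 [ 0.4673 -0.3487  0.142 ]
 [ 0.5938 -0.2642  0.142 ]] centre [ 0.5561 -0.3413  0.142 ]
edge 0.15123955042433337 -146.43177884408865
edge 0.08615905594982684 126.52383684514416
edge 0.15208089717884726 33.75305276219044
edge 0.08660997925729741 -54.04822679688829
base [0.5981 0.0799 0.01  ] [ 0.6289 -0.0735  0.01  ] 0.1564287461807033 101.36926447495598
rack centre [0.6508 0.0107 0.01  ]
mug [0.4244 0.0025 0.085 ]
tin [0.7305 0.1744 0.06  ]
disp [ 0.7092 -0.1734  0.05  ]
```

>>> {"fn": "apply_moves", "kwargs": {"delta_pos": [[0,0,-2],[0,0,-2],[0,0,-2],[0,0,-2],[-1.8,-3.8,0],[-1.8,-3.8,0],[-1.8,-3.8,0],[-1.8,-3.8,0]], "twist": [-0.156,-0.156,-0.156,-0.157,0,0,0,0]}}

```text
t: 1.1
tool_pos: [0.3493, 0.4101, 0.3231]
orientation: [0.311, -3.126, 0.001]
force: [0.6, -0.1, -0.2]
opening: 0.0931
gripper_force: 0.0
```

>>> {"fn": "apply_moves", "kwargs": {"delta_pos": [[-1.8,-3.8,0],[-1.8,-3.8,0],[-1.8,-3.8,0],[-1.8,-3.8,0],[-1.8,-3.8,0],[-1.8,-3.8,0],[-1.8,-3.8,0],[-1.8,-3.8,0]], "twist": [0,0,0,0,0,0,0,0]}}

```text
t: 2.1
tool_pos: [0.5504, 0.1404, 0.3231]
orientation: [0.311, -3.125, -0.0]
force: [-0.4, 0.6, -0.5]
opening: 0.0928
gripper_force: 0.0
```

```bash
python3 - <<'E'
from h import *
np.set_printoptions(precision=4,suppress=True)
t=pickle.load(open('top0.pkl','rb'));s=pickle.load(open('scene0.pkl','rb'))
def org(c,x,y,w,h,lo):
    hsv=cv2.cvtColor(c['frame'],cv2.COLOR_RGB2HSV); m=cv2.inRange(hsv,lo,(14,255,255))
    k=np.zeros_like(m);k[y:y+h,x:x+w]=m[y:y+h,x:x+w]
    n,l,st,ce=cv2.connectedComponentsWithStats(k); return sorted([tuple(ce[i])+(int(st[i][4]),) for i in range(1,n) if st[i][4]>12])
to=org(t,255,185,70,50,(5,110,90)); so=org(s,320,195,80,70,(5,150,90))[::-1]; print(to)
for a,b in zip(to,so): print('orange',*tri(t,a[:2],s,b[:2]), onz(t,*a[:2],.175), onz(s,*b[:2],.175))
print('cass',onz(s,322,259.3,.119),onz(t,325.3,206,.119))
print('tub tri', *[tri(t,a,s,b) for a,b in zip([(163.75,235.75),(188.75,271.25),(140.5,303.75),(115.5,269.5)],[(453,194),(409,185),(423,152),(466,160)])])
w=cam('wrist');pickle.dump(w,open('w1.pkl','wb'));cv2.imwrite('pics/w1.png',w['frame'][:,:,::-1]);print(-w['R'].T@w['t'],w['R'][2])
E
```

```text
[(np.float64(271.0281690140845), np.float64(211.66197183098592), 71), (np.float64(299.1830985915493), np.float64(206.54929577464787), 71)]
cass [ 0.6634 -0.0416  0.119 ] [ 0.6655 -0.0414  0.119 ]
tub tri (array([0.5991, 0.2952, 0.0964]), np.float64(0.006085376432585861)) (array([0.5254, 0.238 , 0.0904]), np.float64(0.0004335974436389399)) (array([0.4545, 0.3248, 0.1056]), np.float64(0.008279985727386975)) (array([0.5252, 0.3847, 0.1069]), np.float64(0.003156498511432609))
[0.4822 0.1267 0.4643] [ 0.2433  0.048  -0.9688]
```

View pics/w1.png

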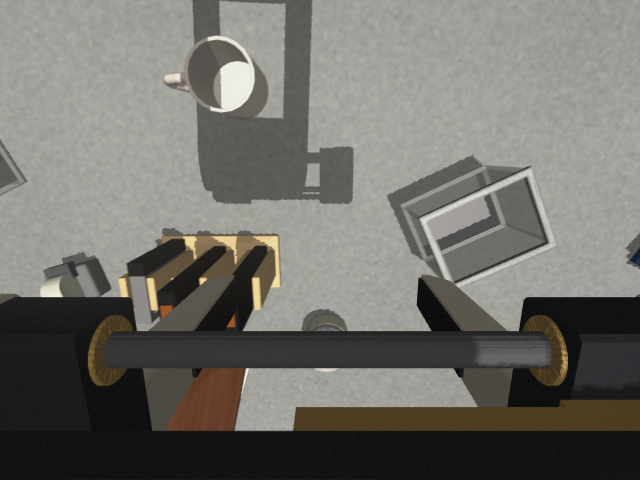

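The wrist view shows the tub rim corners at about (421,218), (530,169), (554,243) and (453,285). The rack base's back corners are near (165,233) and (280,235). Its remotes and the cassette are partly behind the left finger.

```bash
python3 - <<'E'
from h import *
np.set_printoptions(precision=4,suppress=True)
t=pickle.load(open('top0.pkl','rb'));s=pickle.load(open('scene0.pkl','rb'));w=pickle.load(open('w1.pkl','rb'))
for a,b in zip([(271.03,211.66),(299.18,206.55)],[(368.52,209.66),(345.2,222.74)]): print('orange',*tri(t,a,s,b), onz(t,*a,.175), onz(s,*b,.175))
T=[(163.75,235.75),(188.75,271.25),(140.5,303.75),(115.5,269.5)];W=[(453,285),(421,218),(530,169),(554,243)]
for a,b in zip(T,W): print('tub',*tri(t,a,w,b))
P=np.array([onz(w,*b,.11) for b in W]);print(P,P.mean(0))
for i in range(4):
    d=P[(i+1)%4]-P[i]; print('edge',np.linalg.norm(d),np.degrees(np.arctan2(d[1],d[0])))
A=onz(w,280,235,.01);B=onz(w,165,233,.01);C=onz(w,278,287,.01);print('base',A,B,C,np.linalg.norm(A-B))
d=A-B;print(np.degrees(np.arctan2(d[1],d[0])))
# divider in top view and cassette_b
D=np.array([onz(t,415+(x-400)/3,212+y/3,.142) for x,y in((522,178),(628,115))]);print('divider',D,D.mean(0))
E
```

```text
orange [0.6402 0.0661 0.1768] 0.0004789579854994653 [0.6406 0.0664 0.175 ] [0.6383 0.067  0.175 ]
orange [0.6518 0.0116 0.1768] 0.000610993276105439 [0.6523 0.0119 0.175 ] [0.65   0.0122 0.175 ]
tub [0.5961 0.2931 0.0985] 0.0035074925065712637
tub [0.5236 0.23   0.1272] 0.0005726157268546396
tub [0.4565 0.3246 0.1191] 0.00014613403484918248
tub [0.5245 0.3831 0.1072] 0.000324666213476179
[[0.5914 0.2891 0.11  ]
 [0.526  0.235  0.11  ]
 [0.4559 0.3298 0.11  ]
 [0.5244 0.3811 0.11  ]] [0.5244 0.3088 0.11  ]
edge 0.0848731473798061 -140.40640071533633
edge 0.11788093994767035 126.4714342207509
edge 0.08551151933044086 36.81242199521333
edge 0.11376978006555437 -53.912742176931474
base [0.5985 0.0839 0.01  ] [ 0.6263 -0.0696  0.01  ] [0.6735 0.0933 0.01  ] 0.15601561411003045
100.26594928034571
divider [[ 0.5357 -0.3041  0.142 ]
 [ 0.5798 -0.3761  0.142 ]] [ 0.5577 -0.3401  0.142 ]
```

>>> {"fn": "apply_moves", "kwargs": {"delta_pos": [[-1.83,-2.27,0],[-1.83,-2.27,0],[-1.83,-2.27,0],[-1.83,-2.27,0],[0,0,2],[0,0,2],[0,0,2],[0,0,2]], "twist": [0,0,0,0,0,0,0,0], "gripper": 4.0, "squeeze": 25}}

```text
t: 3.15
tool_pos: [0.6388, 0.0677, 0.2418]
orientation: [0.312, -3.125, -0.0]
force: [0.7, -0.3, -0.3]
opening: 0.0403
gripper_force: 0.0
```

```bash
cat >> h.py <<'E'
from scipy.spatial.transform import Rotation as Ro
def plan(xyz,ydeg,n=8):
    s=robot.read_state();R=Ro.from_rotvec(s['orientation']).as_matrix();p=np.array(s['tool_pos'])
    y=np.degrees(np.arctan2(R[1,1],R[0,1])); tw=-np.radians((ydeg-y+180)%360-180)
    R2=R@Ro.from_rotvec([0,0,tw]).as_matrix()
    print('pos',p.round(4),'ydeg',y.round(2),'z',R[2,2].round(4),'twist',tw.round(4),'delta cm after twist',(R2.T@(np.array(xyz)-p)*100).round(2),'open',s['opening'],'F',s['force'])
E
python3 - <<'E'
from h import *
plan([.640,.066,.155],101.8)
w=cam('wrist');cv2.imwrite('pics/w2.png',w['frame'][:,:,::-1])
s=cam('scene');cv2.imwrite('pics/s2.png',cv2.resize(s['frame'][120:340,250:470,::-1],(600,600)))
print([proj(w,X) for X in([.64,.066,.175],[.64,.066,.155])])
E
```

```text
pos [0.6388 0.0677 0.2418] ydeg 101.4 z -1.0 twist -0.0069 delta cm after twist [-0.09 -0.19  8.68] open 0.04028211615596363 F [ 0.69353099 -0.26591177 -0.30696223]
[(np.float64(324.8358632328824), np.float64(268.75927532935543)), (np.float64(325.0601761080996), np.float64(259.4939291470757))]
```

View pics/s2.png

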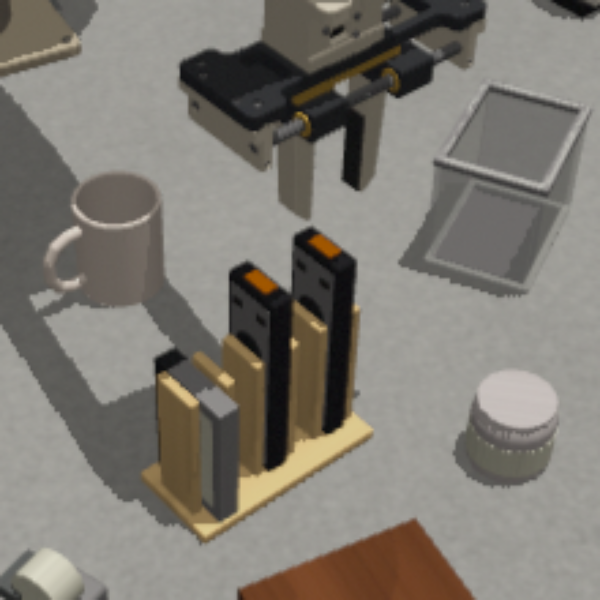

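The picture shows the open gripper above the +y remote, fingers either side of it (tips ~(295,210) and (355,185)), and clear of the others.

>>> {"fn": "apply_moves", "kwargs": {"delta_pos": [[-0.1,-0.15,1.7],[0,0,1.7],[0,0,1.8],[0,0,1.8],[0,0,1.7],[0,0,0],[0,0,0]], "twist": [-0.007,0,0,0,0,0,0]}}

```text
t: 4.12
tool_pos: [0.6412, 0.0658, 0.1571]
orientation: [-0.322, 3.124, -0.0]
force: [0.8, 0.1, 0.1]
opening: 0.0399
gripper_force: 0.0
```

>>> {"fn": "apply_moves", "kwargs": {"delta_pos": [[0,0,0],[0,0,0],[0,0,0],[0,0,0],[0,0,0],[0,0,0]], "twist": [0,0,0,0,0,0], "gripper": 0.8}}

```text
t: 4.88
tool_pos: [0.6412, 0.0658, 0.1572]
orientation: [-0.322, 3.124, -0.0]
force: [-1.0, -0.5, 4.7]
opening: 0.0183
gripper_force: 25.0
```

>>> {"fn": "apply_moves", "kwargs": {"delta_pos": [[0,0,-0.5],[0,0,-1],[0,0,-1.5],[0,0,-2],[0,0,-2.5],[0,0,-2.5],[0,0,-2.5],[0,0,-1.5]], "twist": [0,0,0,0,0,0,0,0]}}

```text
t: 5.88
tool_pos: [0.6415, 0.0658, 0.2999]
orientation: [-0.321, 3.122, -0.001]
force: [0.8, -0.1, -2.0]
opening: 0.0182
gripper_force: 25.0
```

```bash
python3 - <<'E'
from h import *
c=np.array([.5246,.3085]); y=np.array([np.cos(np.radians(126.8)),np.sin(np.radians(126.8))])
print(c+.033*y,c-.033*y)
plan([*(c+.033*y),.30],126.8)
E
```

```text
[0.50483222 0.33492414] [0.54436778 0.28207586]
pos [0.6415 0.0658 0.2999] ydeg 101.76 z -1.0 twist -0.4371 delta cm after twist [-5.18 29.74 -0.06] open 0.01816281227936514 F [ 0.77138784 -0.12784964 -1.98634064]
```

>>> {"fn": "apply_moves", "kwargs": {"delta_pos": [[0,0,-0.5],[0,0,-0.5],[0,0,0],[0,1.5,0],[-0.5,3,0],[-0.7,3.5,0],[-0.7,3.5,0],[-0.7,3.5,0]], "twist": [-0.146,-0.146,-0.145,0,0,0,0,0]}}

```text
t: 6.88
tool_pos: [0.5704, 0.2031, 0.3068]
orientation: [0.986, -2.983, -0.0]
force: [-0.3, 0.6, -2.5]
opening: 0.0179
gripper_force: 25.0
```

>>> {"fn": "apply_moves", "kwargs": {"delta_pos": [[-0.7,3.5,0],[-0.7,3.5,0],[-0.7,3.5,0],[-0.5,2.7,0],[0,1.5,0],[0,0,0],[0,0,0]], "twist": [0,0,0,0,0,0,0]}}

```text
t: 7.75
tool_pos: [0.5049, 0.334, 0.3067]
orientation: [-0.99, 2.982, -0.001]
force: [-0.3, -0.2, -1.7]
opening: 0.0176
gripper_force: 25.0
```

```bash
python3 - <<'E'
from h import *
plan([.5048,.3349,.155],126.8)
s=cam('scene');t=cam('top')
a=cv2.resize(s['frame'][60:260,340:540,::-1],(400,400));b=cv2.resize(t['frame'][180:330,80:230,::-1],(400,400))
cv2.imwrite('pics/p3.png',np.hstack([a,b]))
E
```

```text
pos [0.5049 0.334  0.3067] ydeg 126.72 z -1.0 twist -0.0014 delta cm after twist [-0.05  0.08 15.17] open 0.0175849356805903 F [-0.2897247  -0.18686509 -1.66547029]
```

View pics/p3.png

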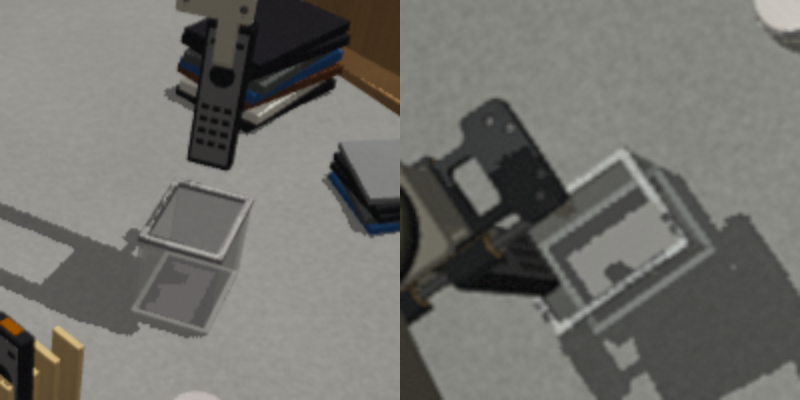

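The remote hangs upright above the tub's far half: its bottom is at about (210,160) in the left crop, and the gripper is over the tub's +y end in the right crop.

>>> {"fn": "apply_moves", "kwargs": {"delta_pos": [[0,0,1.5],[0,0,2.2],[0,0,2.2],[0,0,2.2],[0,0,2.2],[0,0,1.7],[0,0,1.2],[0,0,0.8]], "twist": [0,0,0,0,0,0,0,0]}}

```text
t: 8.85
tool_pos: [0.5045, 0.3346, 0.1659]
orientation: [0.991, -2.981, 0.0]
force: [1.3, 0.2, -0.6]
opening: 0.0181
gripper_force: 25.0
```

>>> {"fn": "apply_moves", "kwargs": {"delta_pos": [[0,0,0.4],[0,0,0.3],[0,0,0.3],[0,0,0.2],[0,0,0],[0,0,0]], "twist": [0,0,0,0,0,0]}}

```text
t: 9.6
tool_pos: [0.5047, 0.3348, 0.1548]
orientation: [-0.991, 2.981, 0.0]
force: [0.1, 1.7, -1.7]
opening: 0.018
gripper_force: 25.0
```

>>> {"fn": "apply_moves", "kwargs": {"delta_pos": [[0,0,0.1],[0,0,0.1],[0,0,0.1],[0,0,0]], "twist": [0,0,0,0]}}

```text
t: 10.1
tool_pos: [0.5047, 0.3348, 0.1522]
orientation: [-0.991, 2.981, 0.0]
force: [-2.4, -1.4, 4.3]
opening: 0.0178
gripper_force: 25.0
```

Contact felt at the expected height; releasing and rising.

>>> {"fn": "apply_moves", "kwargs": {"delta_pos": [[0,0,0],[0,0,0],[0,0,0],[0,0,0]], "twist": [0,0,0,0], "gripper": 4.0}}

```text
t: 10.6
tool_pos: [0.5046, 0.3347, 0.1515]
orientation: [0.991, -2.981, 0.0]
force: [0.2, -0.2, 0.2]
opening: 0.0398
gripper_force: 0.0
```

>>> {"fn": "apply_moves", "kwargs": {"delta_pos": [[0,0,-1],[0,0,-1.5],[0,0,-2],[0,0,-2.5],[0,0,-2.5],[0,0,-2],[0,0,0]], "twist": [0,0,0,0,0,0,0]}}

```text
t: 11.48
tool_pos: [0.5057, 0.3353, 0.2697]
orientation: [-0.99, 2.977, 0.001]
force: [0.4, 0.2, -0.1]
opening: 0.0402
gripper_force: 0.0
```

```bash
python3 - <<'E'
from h import *
plan([.652,.012,.24],101.8)
s=cam('scene');w=cam('wrist')
a=cv2.resize(s['frame'][60:260,340:540,::-1],(400,400));b=cv2.resize(w['frame'][:,:,::-1],(400,300))
can=np.zeros((400,800,3),np.uint8);can[:,:400]=a;can[:300,400:]=b;cv2.imwrite('pics/p4.png',can)
E
```

```text
pos [0.5057 0.3353 0.2697] ydeg 126.8 z -1.0 twist 0.4363 delta cm after twist [ -7.7  -34.65   2.96] open 0.040158851540817574 F [ 0.38915129  0.22082228 -0.07063912]
```

View pics/p4.png

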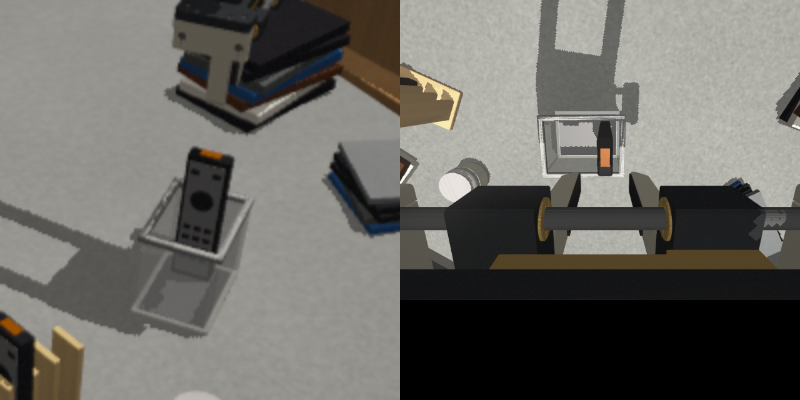

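The first remote stands upright in the tub's +y half (orange top at (605,160) in the wrist half, (208,155) in the scene half). On to the middle remote.

>>> {"fn": "apply_moves", "kwargs": {"delta_pos": [[0,0,0],[0,0,0],[0,0,0],[-1,-4.3,0],[-1,-4.3,0],[-1,-4.3,0],[-1,-4.3,0],[-1,-4.3,0]], "twist": [0.146,0.146,0.144,0,0,0,0,0]}}

```text
t: 12.58
tool_pos: [0.5972, 0.1331, 0.2647]
orientation: [0.323, -3.122, 0.0]
force: [0.6, 1.1, 0.2]
opening: 0.0401
gripper_force: 0.0
```

>>> {"fn": "apply_moves", "kwargs": {"delta_pos": [[-0.9,-4.3,0],[-0.9,-4.3,0],[-0.9,-4.5,0],[0,0,1.5],[0,0,1.5],[0,0,0]], "twist": [0,0,0,0,0,0]}}

```text
t: 13.32
tool_pos: [0.649, 0.0131, 0.2334]
orientation: [0.325, -3.12, -0.002]
force: [-0.4, 0.5, 0.1]
opening: 0.0397
gripper_force: 0.0
```

```bash
python3 - <<'E'
from h import *
plan([.652,.012,.156],101.8)
E
```

```text
pos [0.649  0.0131 0.2334] ydeg 101.89 z -1.0 twist 0.0015 delta cm after twist [-0.31 -0.18  7.74] open 0.039725773324488185 F [-0.35883199  0.53980719  0.07795279]
```

>>> {"fn": "apply_moves", "kwargs": {"delta_pos": [[-0.3,-0.15,1.5],[0,0,1.6],[0,0,1.6],[0,0,1.6],[0,0,1.4],[0,0,0],[0,0,0]], "twist": [0,0,0,0,0,0,0]}}

```text
t: 14.2
tool_pos: [0.6544, 0.0109, 0.1602]
orientation: [-0.323, 3.124, -0.0]
force: [-0.7, 0.5, -0.2]
opening: 0.0403
gripper_force: 0.0
```

>>> {"fn": "apply_moves", "kwargs": {"delta_pos": [[0,0,0],[0,0,0],[0,0,0],[0,0,0],[0,0,0]], "twist": [0,0,0,0,0], "gripper": 0.8}}

```text
t: 14.82
tool_pos: [0.6543, 0.011, 0.1601]
orientation: [-0.323, 3.124, -0.0]
force: [0.5, -0.4, 2.8]
opening: 0.0175
gripper_force: 25.0
```

>>> {"fn": "apply_moves", "kwargs": {"delta_pos": [[0,0,-0.5],[0,0,-1],[0,0,-1.5],[0,0,-2],[0,0,-2.5],[0,0,-2.5],[0,0,-2.5],[0,0,-2.5]], "twist": [0,0,0,0,0,0,0,0]}}

```text
t: 15.82
tool_pos: [0.6542, 0.011, 0.3123]
orientation: [-0.323, 3.123, -0.0]
force: [-0.5, -0.0, -1.4]
opening: 0.0178
gripper_force: 25.0
```

```bash
python3 - <<'E'
from h import *
plan([.5444,.2821,.335],126.8)
E
```

```text
pos [0.6542 0.011  0.3123] ydeg 101.82 z -1.0 twist -0.4361 delta cm after twist [-7.46 28.28 -2.29] open 0.01778794004092806 F [-0.46617444 -0.02042194 -1.44064328]
```

>>> {"fn": "apply_moves", "kwargs": {"delta_pos": [[0,0,-0.8],[0,0,-0.8],[0,0,-0.6],[-0.4,1.5,0],[-0.8,3,0],[-0.9,3.5,0],[-0.9,3.5,0],[-0.9,3.5,0]], "twist": [-0.146,-0.146,-0.144,0,0,0,0,0]}}

```text
t: 16.82
tool_pos: [0.5943, 0.1564, 0.3321]
orientation: [-0.986, 2.982, 0.0]
force: [0.1, 0.4, -0.2]
opening: 0.0174
gripper_force: 25.0
```

>>> {"fn": "apply_moves", "kwargs": {"delta_pos": [[-0.9,3.5,0],[-0.9,3.5,0],[-0.8,3,0],[-0.6,2,0],[-0.3,1.3,0],[0,0,0],[0,0,0]], "twist": [0,0,0,0,0,0,0]}}

```text
t: 17.7
tool_pos: [0.5441, 0.2812, 0.3316]
orientation: [0.99, -2.981, 0.001]
force: [-0.3, 0.3, -1.0]
opening: 0.0182
gripper_force: 25.0
```

```bash
python3 - <<'E'
from h import *
plan([.5444,.2821,.155],126.8)
E
```

```text
pos [0.5441 0.2812 0.3316] ydeg 126.73 z -1.0 twist -0.0012 delta cm after twist [-0.08  0.06 17.66] open 0.018242421415704868 F [-0.25711453  0.28792476 -1.03792438]
```

>>> {"fn": "apply_moves", "kwargs": {"delta_pos": [[0,0,1.5],[0,0,2.5],[0,0,2.5],[0,0,2.5],[0,0,2.5],[0,0,2],[0,0,1.7],[0,0,1]], "twist": [0,0,0,0,0,0,0,0]}}

```text
t: 18.7
tool_pos: [0.5435, 0.2816, 0.1683]
orientation: [0.991, -2.98, 0.0]
force: [0.4, 0.8, -0.7]
opening: 0.018
gripper_force: 25.0
```

>>> {"fn": "apply_moves", "kwargs": {"delta_pos": [[0,0,0.5],[0,0,0.4],[0,0,0.2],[0,0,0.1],[0,0,0.1],[0,0,0.1],[0,0,0]], "twist": [0,0,0,0,0,0,0]}}

```text
t: 19.58
tool_pos: [0.5438, 0.2819, 0.1556]
orientation: [0.991, -2.981, 0.0]
force: [-0.6, -0.5, -0.3]
opening: 0.0177
gripper_force: 25.0
```

>>> {"fn": "apply_moves", "kwargs": {"delta_pos": [[0,0,0.1],[0,0,0.1],[0,0,0]], "twist": [0,0,0]}}

```text
t: 19.95
tool_pos: [0.5441, 0.2821, 0.1551]
orientation: [-0.991, 2.98, 0.0]
force: [-3.2, -1.2, 8.1]
opening: 0.0179
gripper_force: 25.0
```

>>> {"fn": "apply_moves", "kwargs": {"delta_pos": [[0,0,0],[0,0,0],[0,0,0],[0,0,0]], "twist": [0,0,0,0], "gripper": 4.0}}

```text
t: 20.45
tool_pos: [0.5437, 0.2819, 0.1534]
orientation: [0.991, -2.981, 0.0]
force: [-0.5, -0.1, 0.1]
opening: 0.0396
gripper_force: 0.0
```

>>> {"fn": "apply_moves", "kwargs": {"delta_pos": [[0,0,-1],[0,0,-1.5],[0,0,-2],[0,0,-2.5],[0,0,-2.5],[0,0,-2],[0,0,0]], "twist": [0,0,0,0,0,0,0]}}

```text
t: 21.32
tool_pos: [0.5449, 0.2824, 0.2717]
orientation: [-0.99, 2.977, 0.001]
force: [-0.1, -0.0, -0.2]
opening: 0.0401
gripper_force: 0.0
```

```bash
python3 - <<'E'
from h import *
s=cam('scene');t=cam('top');pickle.dump((s,t),open('st5.pkl','wb'))
def crop(c,x,y,w,h,W,H): return cv2.resize(c['frame'][y:y+h,x:x+w,::-1],(W,H),interpolation=cv2.INTER_CUBIC)
can=np.zeros((600,800,3),np.uint8)
can[:400,:400]=crop(s,295,235,50,50,400,400);can[:400,400:]=crop(t,300,185,50,50,400,400)
can[400:,:200]=crop(s,390,120,100,100,200,200);can[400:,200:400]=crop(t,100,220,100,100,200,200)
cv2.imwrite('pics/p5.png',can)
E
```

```text
(no output)
```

View pics/p5.png

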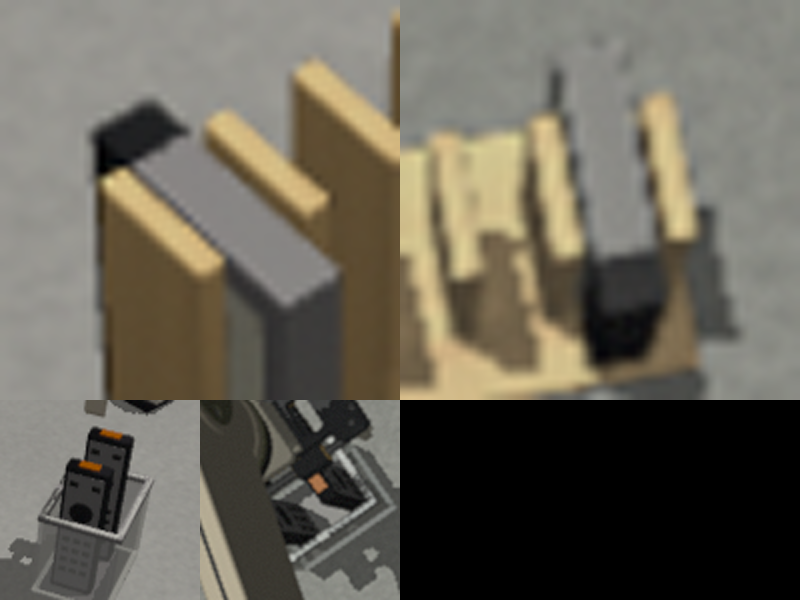

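Both remotes stand upright in the tub (orange tops (90,465) and (112,435) in the lower-left crop). The cassette's top corners in the scene crop are (92,135), (155,98), (342,270) and (288,303). The flanking fins' top ends in the top crop are at about (565,258), (683,240), (545,118) and (655,95).

```bash
python3 - <<'E'
from h import *
np.set_printoptions(precision=4,suppress=True)
s,t=pickle.load(open('st5.pkl','rb'))
P=np.array([onz(s,295+x/8-.5,235+y/8-.5,.119) for x,y in((92,135),(155,98),(342,270),(288,303))]);print(P,P.mean(0))
F=np.array([onz(t,300+(x-400)/8-.5,185+y/8-.5,.122) for x,y in((565,258),(683,240),(545,118),(655,95))]);print('fins',F,F.mean(0))
G=np.array([onz(s,295+x/8-.5,235+y/8-.5,.122) for x,y in((205,272),(120,175),(310,207),(225,113))]);print('fins scene',G,G.mean(0))
G=np.array([onz(t,300+(x-400)/8-.5,185+y/8-.5,.119) for x,y in((590,305),(660,297),(575,50),(632,43))]);print('cass top',G,G.mean(0))
for A in((P[0]+P[1])/2-(P[2]+P[3])/2,): print(np.linalg.norm(A),np.degrees(np.arctan2(-A[1],-A[0])))
plan([.637,-.048,.27],101.8)
E
```

```text
[[ 0.6319 -0.0587  0.119 ]
 [ 0.6277 -0.0406  0.119 ]
 [ 0.6956 -0.0274  0.119 ]
 [ 0.699  -0.0426  0.119 ]] [ 0.6635 -0.0423  0.119 ]
fins [[ 0.6422 -0.0311  0.122 ]
 [ 0.6477 -0.0613  0.122 ]
 [ 0.6786 -0.0251  0.122 ]
 [ 0.6854 -0.0534  0.122 ]] [ 0.6635 -0.0427  0.122 ]
fins scene [[ 0.6847 -0.0559  0.122 ]
 [ 0.649  -0.0597  0.122 ]
 [ 0.6777 -0.0261  0.122 ]
 [ 0.6422 -0.0297  0.122 ]] [ 0.6634 -0.0429  0.122 ]
cass top [[ 0.6307 -0.0379  0.119 ]
 [ 0.6332 -0.0558  0.119 ]
 [ 0.6973 -0.0326  0.119 ]
 [ 0.6996 -0.0473  0.119 ]] [ 0.6652 -0.0434  0.119 ]
0.06911887290401829 12.257726555620646
pos [0.5437 0.2819 0.2684] ydeg 126.79 z -1.0 twist 0.4362 delta cm after twist [ -2.38 -34.2   -0.16] open 0.03973874544034544 F [-0.3162  0.3451 -0.7645]
```

>>> {"fn": "apply_moves", "kwargs": {"delta_pos": [[0,0,0],[0,0,0],[0,0,0],[-0.3,-4.3,0],[-0.3,-4.3,0],[-0.3,-4.3,0],[-0.3,-4.3,0],[-0.3,-4.3,0]], "twist": [0.146,0.146,0.144,0,0,0,0,0], "squeeze": 40}}

```text
t: 22.42
tool_pos: [0.602, 0.0732, 0.2668]
orientation: [0.323, -3.122, -0.0]
force: [0.3, -0.4, -0.2]
opening: 0.04
gripper_force: 0.0
```

>>> {"fn": "apply_moves", "kwargs": {"delta_pos": [[-0.3,-4.3,0],[-0.3,-4.3,0],[-0.3,-4.2,0],[0,0,2],[0,0,2],[0,0,2],[0,0,2],[0,0,0]], "twist": [0,0,0,0,0,0,0,0]}}

```text
t: 23.42
tool_pos: [0.6359, -0.0479, 0.1856]
orientation: [0.324, -3.12, -0.002]
force: [-0.3, -0.3, 0.5]
opening: 0.0399
gripper_force: 0.0
```

>>> {"fn": "apply_moves", "kwargs": {"delta_pos": [[0,0,0],[0,0,0]], "twist": [0,0]}}

```text
t: 23.68
tool_pos: [0.6383, -0.0489, 0.1901]
orientation: [-0.323, 3.123, -0.001]
force: [-0.3, -1.0, -0.7]
opening: 0.0404
gripper_force: 0.0
```

```bash
python3 - <<'E'
from h import *
plan([.6358,-.0485,.105],101.8)
E
```

```text
pos [ 0.6383 -0.0489  0.1901] ydeg 101.82 z -1.0 twist 0.0003 delta cm after twist [0.25 0.1  8.51] open 0.04037079518596217 F [-0.27597339 -0.95617922 -0.66287356]
```

>>> {"fn": "apply_moves", "kwargs": {"delta_pos": [[0.25,0.1,0],[0,0,1],[0,0,1],[0,0,0.8],[0,0,0],[0,0,0]], "twist": [0,0,0,0,0,0]}}

```text
t: 24.42
tool_pos: [0.6349, -0.0484, 0.1607]
orientation: [-0.323, 3.125, -0.0]
force: [-0.3, 0.3, 0.8]
opening: 0.04
gripper_force: 0.0
```

```bash
python3 - <<'E'
from h import *
plan([.6358,-.0485,.105],101.8)
E
```

```text
pos [ 0.6349 -0.0484  0.1607] ydeg 101.82 z -1.0 twist 0.0003 delta cm after twist [-0.08 -0.03  5.57] open 0.039989625537865406 F [-0.31890313  0.33450558  0.84479348]
```

>>> {"fn": "apply_moves", "kwargs": {"delta_pos": [[-0.05,0,0.9],[0,0,1],[0,0,1],[0,0,1],[0,0,1],[0,0,0.7],[0,0,0],[0,0,0]], "twist": [0,0,0,0,0,0,0,0]}}

```text
t: 25.42
tool_pos: [0.6356, -0.0484, 0.105]
orientation: [-0.323, 3.124, -0.0]
force: [-0.1, -1.5, -0.5]
opening: 0.0401
gripper_force: 0.0
```

>>> {"fn": "apply_moves", "kwargs": {"delta_pos": [[0,0,0],[0,0,0],[0,0,0],[0,0,0],[0,0,0],[0,0,0]], "twist": [0,0,0,0,0,0], "gripper": 0.8}}

```text
t: 26.18
tool_pos: [0.6355, -0.0484, 0.1049]
orientation: [-0.323, 3.125, -0.0]
force: [-0.1, 0.1, 2.0]
opening: 0.0171
gripper_force: 40.0
```

>>> {"fn": "apply_moves", "kwargs": {"delta_pos": [[0,0,-0.5],[0,0,-1],[0,0,-2],[0,0,-2.5],[0,0,-2.8],[0,0,-2.8],[0,0,-2.8],[0,0,-2.8]], "twist": [0,0,0,0,0,0,0,0]}}

```text
t: 27.18
tool_pos: [0.6355, -0.0483, 0.2795]
orientation: [-0.323, 3.123, -0.001]
force: [-0.5, -0.1, -0.6]
opening: 0.0166
gripper_force: 40.0
```

>>> {"fn": "apply_moves", "kwargs": {"delta_pos": [[0,0,-1],[0,0,0],[0,0,0],[0,0,0],[0,0,0],[0,0,0],[0,0,0],[0,0,0]], "twist": [0.148,0.148,0.147,0.147,0.147,0.147,0.147,0.147]}}

```text
t: 28.18
tool_pos: [0.6355, -0.0483, 0.2885]
orientation: [1.473, 2.773, 0.001]
force: [0.3, -0.2, -2.3]
opening: 0.0168
gripper_force: 40.0
```

```bash
python3 - <<'E'
from h import *
plan([.5098,-.3389,.30],34.3)
E
```

```text
pos [ 0.6355 -0.0483  0.2885] ydeg 34.04 z -1.0 twist -0.0045 delta cm after twist [-16.92 -26.76  -1.16] open 0.016774431763736306 F [ 0.30791399 -0.15858584 -2.2684199 ]
```

>>> {"fn": "apply_moves", "kwargs": {"delta_pos": [[-0.8,-1.2,0],[-1.5,-2.4,0],[-1.8,-2.9,0],[-1.9,-3,0],[-1.9,-3,0],[-1.8,-2.9,0],[-1.5,-2.4,0],[-0.8,-1.2,0]], "twist": [-0.0045,0,0,0,0,0,0,0]}}

```text
t: 29.18
tool_pos: [0.546, -0.2569, 0.2875]
orientation: [1.459, 2.781, -0.001]
force: [0.2, -0.7, 0.0]
opening: 0.0171
gripper_force: 40.0
```

```bash
python3 - <<'E'
from h import *
plan([.5098,-.3389,.285],34.3)
w=cam('wrist');t=cam('top');pickle.dump((w,t),open('wt6.pkl','wb'))
can=np.zeros((480,800,3),np.uint8);can[:,:400]=cv2.resize(w['frame'][:,:,::-1],(640,480))[:, :400]
can[:240,480:]=w['frame'][::2,::2,::-1];can[240:,560:800]=t['frame'][180:420,380:620,::-1]
can[:,:480]=w['frame'][:,160:640,::-1]
cv2.imwrite('pics/p6.png',can)
print([proj(w,[*X,.142]) for X in((.6446,-.3344),(.5186,-.418),(.4673,-.3487),(.5938,-.2642))])
E
```

```text
pos [ 0.546  -0.2569  0.2875] ydeg 34.65 z -1.0 twist 0.0062 delta cm after twist [-4.74 -7.61  0.26] open 0.017051540805408726 F [ 2.28061905e-01 -6.84837778e-01  6.75892052e-04]
[(np.float64(367.9974791191929), np.float64(360.08067947268944)), (np.float64(208.09801294551806), np.float64(357.4605263123059)), (np.float64(196.27625474625088), np.float64(271.1096162658011)), (np.float64(368.65912550096294), np.float64(273.5646855076219))]
```

View pics/p6.png

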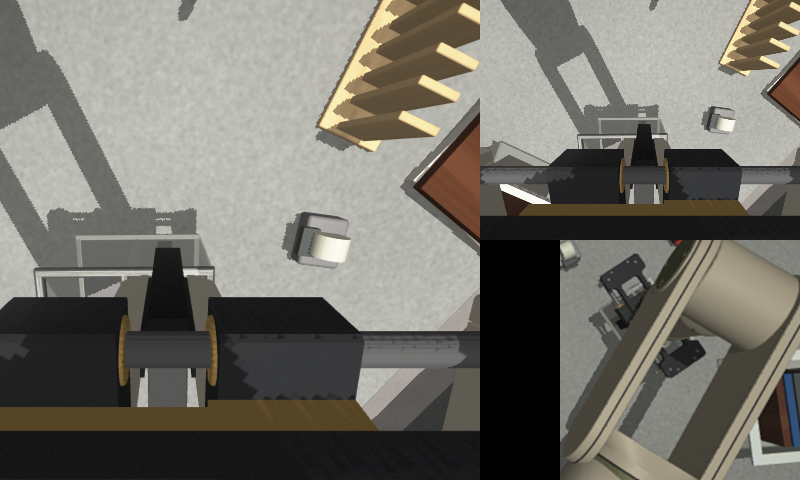

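The wrist view shows the bin's near rim edge from about (195,269) to (374,267) in full-frame pixels, with the cassette hanging upright between the fingers (spine ~(167,280) in the crop).

```bash
python3 - <<'E'
from h import *
np.set_printoptions(precision=4,suppress=True)
w,t=pickle.load(open('wt6.pkl','rb'))
g=cv2.cvtColor(w['frame'],cv2.COLOR_RGB2GRAY).astype(int)
print(g[260:282,[210,240,260,290,350,365]].T)
A=onz(w,195,268.5,.142);B=onz(w,374.5,266.5,.142);d=B-A;L=np.linalg.norm(d);print(A,B,L,np.degrees(np.arctan2(d[1],d[0])))
n=np.array([d[1],-d[0],0])/L
c=(A+B)/2+.046*n;u=d/L;print('bin centre',c,'cell',c-.038*u)
A,B=A+0,B
plan([.5098,-.3389,.285],34.3)
E
```

```text
[[106 108 107 108 108 108 106  82  66  77  93 163 171 188 190 184 154  97
  103 104 104 105]
 [143 141 141 140 141 141 140  81  64  81 100 193 178 181 190 196 131 104
  164 167 165 166]
 [103 103 103 102 102 102  99  69  61  88 122 202 186 191 205 200 116  94
   92  93  91  92]
 [105 106 104 104 105 105  94  64  66  90 134 203 194 166 185 180 100  96
   97  96  96  95]
 [103 101 102 102 102 101  78  62 129 169 211 224 216 224 202 108  96  96
   95  97  95  95]
 [115 114 115 114 116 116  72  63  83 106 193 203 184 181 210 132  89  73
   79  95  96  96]]
[ 0.4652 -0.3472  0.142 ] [ 0.5941 -0.256   0.142 ] 0.1579452101250923 35.2755044394706
bin centre [ 0.5562 -0.3392  0.142 ] cell [ 0.5252 -0.3611  0.142 ]
pos [ 0.5463 -0.2564  0.2872] ydeg 34.57 z -1.0 twist 0.0047 delta cm after twist [-4.76 -7.66  0.22] open 0.016719111300179283 F [ 0.2775  0.8651 -1.0991]
```

>>> {"fn": "apply_moves", "kwargs": {"delta_pos": [[-0.8,-1.3,0],[-1.4,-2.2,0],[-1.4,-2.2,0],[-0.8,-1.3,0],[-0.3,-0.6,0],[0,0,0],[0,0,0]], "twist": [0,0,0,0,0,0,0]}}

```text
t: 30.15
tool_pos: [0.5114, -0.3361, 0.2867]
orientation: [1.46, 2.782, 0.0]
force: [-1.3, -0.2, -0.8]
opening: 0.0163
gripper_force: 40.0
```

```bash
python3 - <<'E'
from h import *
plan([.5090,-.3383,.10],34.6)
E
```

```text
pos [ 0.5114 -0.3361  0.2867] ydeg 34.62 z -1.0 twist 0.0004 delta cm after twist [-0.04 -0.33 18.67] open 0.016285304201460175 F [-1.27488652 -0.21057313 -0.84218981]
```

>>> {"fn": "apply_moves", "kwargs": {"delta_pos": [[0,-0.33,0.8],[0,0,1.2],[0,0,0.8],[0,0,0],[0,0,0],[0,0,0]], "twist": [0,0,0,0,0,0]}}

```text
t: 30.9
tool_pos: [0.5085, -0.3388, 0.2592]
orientation: [1.46, 2.78, -0.0]
force: [0.0, -0.2, -0.4]
opening: 0.0168
gripper_force: 40.0
```

```bash
python3 - <<'E'
from h import *
plan([.5090,-.3383,.10],34.6)
s=cam('scene');pickle.dump(s,open('s7.pkl','wb'));cv2.imwrite('pics/p7.png',cv2.resize(s['frame'][190:350,60:240,::-1],(675,600),interpolation=cv2.INTER_CUBIC))
E
```

```text
pos [ 0.5085 -0.3388  0.2592] ydeg 34.58 z -1.0 twist -0.0004 delta cm after twist [ 0.03  0.06 15.92] open 0.016810431338442063 F [ 0.03116513 -0.17297946 -0.43082706]
```

View pics/p7.png

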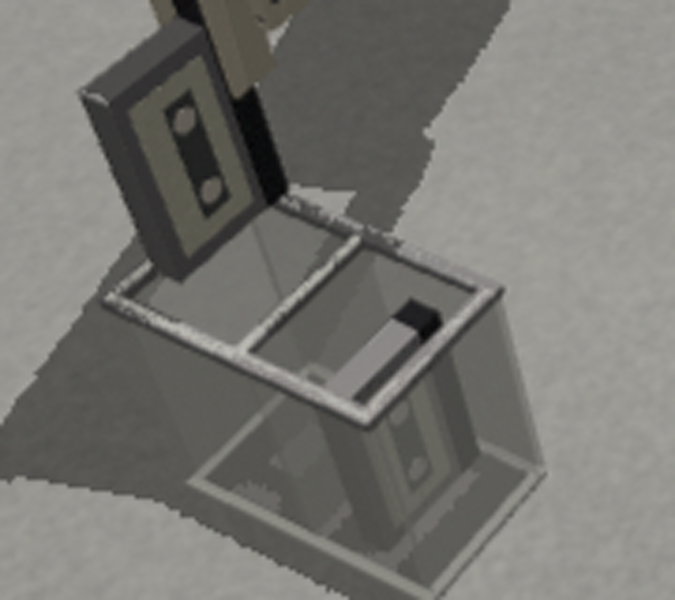

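The cassette hangs upright above the free cell. Its bottom corners on the visible face are at about (180,280) and (275,205) in this crop, and cassette_b is in the other cell. Check these in the bin's frame.

```bash
python3 - <<'E'
from h import *
np.set_printoptions(precision=4,suppress=True)
s=pickle.load(open('s7.pkl','rb'));c=np.array([.5565,-.3402]);a=np.radians(34.7)
Y=np.array([np.cos(a),np.sin(a)]);X=np.array([Y[1],-Y[0]])
f=lambda x,y,z:(lambda p:(round(p@X,4),round(p@Y,4)))(onz(s,60+x/3.75-.5,190+y/3.75-.5,z)[:2]-c)
print('bottom',[f(*p,.164) for p in((180,280),(278,205),(152,272))])
print('top',[f(*p,.273) for p in((125,112),(80,93))])
print('rim',[f(*p,.142) for p in((105,298),(370,422),(503,290),(285,192))],'div',[f(*p,.142) for p in((240,352),(360,240))])
E
```

```text
bottom [(np.float64(0.0334), np.float64(-0.0358)), (np.float64(-0.0242), np.float64(-0.0304)), (np.float64(0.0357), np.float64(-0.0508))]
top [(np.float64(0.0354), np.float64(-0.0226)), (np.float64(0.0355), np.float64(-0.0481))]
rim [(np.float64(0.0458), np.float64(-0.0791)), (np.float64(0.045), np.float64(0.0791)), (np.float64(-0.045), np.float64(0.0809)), (np.float64(-0.047), np.float64(-0.0543))] div [(np.float64(0.0412), np.float64(-0.0)), (np.float64(-0.0389), np.float64(0.0002))]
```

>>> {"fn": "apply_moves", "kwargs": {"delta_pos": [[0,0,1],[0,0,1.5],[0,0,1.5],[0,0,1.5],[0,0,1.5],[0,0,0]], "twist": [0,0,0,0,0,0]}}

```text
t: 31.7
tool_pos: [0.5074, -0.3379, 0.1864]
orientation: [-1.459, -2.778, -0.001]
force: [0.2, -0.1, -1.6]
opening: 0.0165
gripper_force: 40.0
```

>>> {"fn": "apply_moves", "kwargs": {"delta_pos": [[0,0,1.5],[0,0,1.5],[0,0,1.5],[0,0,1.5],[0,0,1],[0,0,0.7],[0,0,0],[0,0,0]], "twist": [0,0,0,0,0,0,0,0]}}

```text
t: 32.7
tool_pos: [0.5087, -0.3389, 0.1123]
orientation: [1.46, 2.78, -0.0]
force: [-0.4, -0.5, -0.9]
opening: 0.0168
gripper_force: 40.0
```

>>> {"fn": "apply_moves", "kwargs": {"delta_pos": [[0,0,0.4],[0,0,0.3],[0,0,0.2],[0,0,0.1],[0,0,0.1],[0,0,0],[0,0,0]], "twist": [0,0,0,0,0,0,0]}}

```text
t: 33.58
tool_pos: [0.5084, -0.3387, 0.1007]
orientation: [1.461, 2.781, -0.0]
force: [0.0, 0.8, -0.5]
opening: 0.0166
gripper_force: 40.0
```

>>> {"fn": "apply_moves", "kwargs": {"delta_pos": [[0,0,0.1],[0,0,0.1],[0,0,0]], "twist": [0,0,0]}}

```text
t: 33.95
tool_pos: [0.5085, -0.3387, 0.0998]
orientation: [1.461, 2.781, -0.0]
force: [-2.8, 3.1, 7.1]
opening: 0.0168
gripper_force: 40.0
```

Contact with the floor; release to 2.7 cm, staying within the cell, and rise.

>>> {"fn": "apply_moves", "kwargs": {"delta_pos": [[0,0,0],[0,0,0],[0,0,0],[0,0,0]], "twist": [0,0,0,0], "gripper": 2.7}}

```text
t: 34.45
tool_pos: [0.5083, -0.3386, 0.0985]
orientation: [-1.461, -2.781, -0.0]
force: [-0.1, -0.4, -0.1]
opening: 0.0269
gripper_force: 0.0
```

>>> {"fn": "apply_moves", "kwargs": {"delta_pos": [[0,0,-0.6],[0,0,-1],[0,0,-1.5],[0,0,-2],[0,0,-2.5],[0,0,-2.5],[0,0,-2.5],[0,0,-2.5]], "twist": [0,0,0,0,0,0,0,0]}}

```text
t: 35.45
tool_pos: [0.5085, -0.3388, 0.2523]
orientation: [1.46, 2.78, -0.001]
force: [0.6, -0.1, 0.2]
opening: 0.0269
gripper_force: 0.0
```

>>> {"fn": "apply_moves", "kwargs": {"delta_pos": [[2,3,-1],[2,3,-1],[2,3,0],[2,3,0],[0,0,0]], "twist": [0,0,0,0,0]}}

```text
t: 36.08
tool_pos: [0.5627, -0.2026, 0.2714]
orientation: [1.456, 2.782, 0.001]
force: [0.2, 0.6, 0.3]
opening: 0.027
gripper_force: 0.0
```

```bash
python3 - <<'E'
from h import *
s=cam('scene')
a=cv2.resize(s['frame'][210:360,60:230,::-1],(400,353));b=cv2.resize(s['frame'][120:300,300:500,::-1],(400,360))
can=np.zeros((360,800,3),np.uint8);can[:353,:400]=a;can[:,400:]=b;cv2.imwrite('pics/p8.png',can)
E
```

```text
(no output)
```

View pics/p8.png

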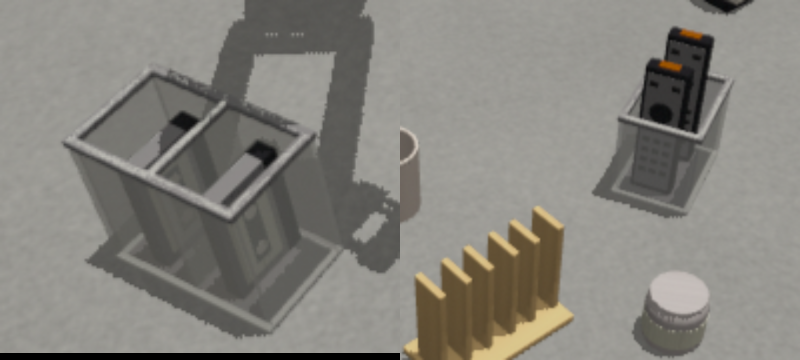

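Both cassettes stand in their own cells (tops at about (165,140) and (240,175)). Both remotes stand in the tub at about (665,110) and (690,80). The rack is empty, so I'm handing in.

```bash
python3 -c "
from plant import robot
print(robot.close_job())"
```

```text
the job is handed in; nothing more can be done
None
```

I handed the job in at about 36 s: the cassette stands in the bin's free cell beside the other cassette, both remotes stand in the tub, and the rack is empty; the hand-in call returned no verdict.

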